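# Turn the register's divider leaf at the weighing desk

## Robot

A 6-joint arm with a two-finger parallel gripper is mounted at the origin on the work surface. World frame = base frame: x ahead of the robot, y to its left, z up, the work surface at z = 0. Lengths are in m, angles in rad, forces in N, time in s.
With the tool pointing down it reaches from about 0.35 to 0.925 m from the base axis. Payload 6.4 kg.
Tool frame: the origin (TCP) lies midway between the tips of the shut fingers; the grasp point (between the pads) lies 19 mm behind it; z points along the fingers, y is the line along which they close (so a half turn about z gives the same grasp; the last joint's range is limited). The gripper opens to 94 mm and grips with 3 to 60 N. Pads are 16 mm wide; open, the fingers measure 119 mm over their backs; the gripper's body (75 mm by 177 mm) begins 78 mm behind the grasp point.
Start: joints at [0.942, 0.245, 1.558, -0, 1.339, -0.174], TCP at [0.286, 0.584, 0.179] pointing down, gripper open.
Joint ranges: [-3.13, 3.13], [-1.02, 2.26], [0.13, 2.54], [-0.95, 4.09], [0.21, 2.88], [-2.74, 2.74]. Speed limits (rad/s): [2.57, 2.57, 3.14, 3.14, 3.14, 3.14].

## Interface

Orientations are given as a rotation vector (axis times angle).
In Python, from rig import robot, viewer gives the robot as it stands.
- The arm moves only by the shell command python3 -m jog 'ROWS' [FORCE]. ROWS is JSON, a list of rows, each a list of 3 entries, a list of its own where there are three numbers: the shift along the world's x, y, z in mm, then the turn about the world's z in rad, then the closure, from -1 (fully open) to 1 (shut), so that 0 is half open. A call has 1 to 10 rows; each row is the pose to reach, as a shift and turn from the pose commanded when the call began; what a row does not reach only later rows make up. A row lasts 1/12 s, in which the tool goes at most 41.7 mm and 7.16 degrees, less where a joint would pass 70% of its speed; a pose out of reach is approached as far as the arm can. A call with a gripper value outside its range is refused whole. The fingers move at their own pace and stop on an object; FORCE is the grip in N (left out, the last holds). Time passes only in rows, so rows that repeat a pose let the fingers close. It gives the time, the measured TCP pose, the force, the opening and the grip force at its end, in the units of the state.
- robot.get_state(): the state, without advancing time (a new reading comes with each control period).
- viewer.camera(name): name is "scene" or "top" or "wrist"; returns a dict with "frame" (420x560x3 uint8, red, green, blue), "depth" (420x560 float32, m along the optical axis (not along the pixel's ray), 0 where there is no reading), "vfov" (degrees; the focal length in pixels is half the picture's height over the tangent of half this angle, whatever the lens; pixels are square), "cx", "cy" (the principal point, pixels), "extrinsics" (4x4, takes a point from world to camera coordinates). Camera axes: x right, y up, looking along -z (the intrinsics and any distortion apply to the point x, -y, -z); pixel columns grow to the right and rows downward; lengths in m; the calibration is good to about 2 mm. A picture is of the moment at which its call begins.
- robot.sign_off(): hands the job in; it is judged then, once.
The state is a dict: "time": time; "joint_pos": joint angles; "qvel": joint speeds; "joint_torque": joint torques, N m; "position": TCP position; "tcp_rot": TCP orientation; "wrist_force": force on the tool from outside, world axes, zero at the start; "torque": the same for the moment, N m; "width": finger opening in m; "grip_force": force on a finger pad.
Only numpy, scipy, OpenCV 4.12 (cv2) and the standard library are available. Lean on these libraries where they do the work, as an engineer would, in place of code of your own. Each camera call takes 0.05 s, during which the arm holds its last target. There are 200 camera calls.

## Task

Turn the rigid blue divider leaf of the open register over its spine by pushing it with the fingertips or the outside of the fingers, then press it down until it lies fully flat on the other half. Push only: do not pinch the leaf or press hard, do not lift, tip or shove the register out of its place, leave everything else on the desk where it is, and finish clear of it all.

Things in the scene. Friction and masses are not known exactly. Their poses are not given: they have to be found in the camera images.
- register: the loose register book (dark covers, two paper blocks), lying open; 1.2 kg, 200 mm along its spine (own x axis) by 340 mm across (own y axis), paper tops 23 mm above the table. Origin: centre of its underside; z up. The divider leaf starts on its +y half and must end on its -y half.
- leaf (a joint): angle of the rigid blue divider leaf about the spine, rad: 0 = lying flat on the +y half, 1.57 = standing upright, 3.14 = lying flat on the -y half. It starts half raised, between 0.55 and 0.95. The hinge is stiff: the leaf stays at whatever angle it is left, and takes about 0.1 to 0.35 N m to turn (some 1 to 3 N at the outer edge); 3 to 10 N from above presses it flat; over 30 N is rough.
- leaf_edge (a point): middle of the blue leaf's free outer edge, in mid thickness, 150 mm from the hinge line (the leaf is 175 mm along the spine and 4 mm thick, with a pale panel on the face seen first, a yellow stripe near the outer edge of the other); its y axis points from the hinge out to the edge, its x axis along the spine
- leaf_hinge (a point): middle of the hinge line, on the spine, 26 mm above the register's underside; axes as the register's
- violet_parcel: violet tape-wrapped parcel, 100 x 65 x 40 mm; loose bystander, to be left alone; origin: centre of its underside
- tan_parcel: tan, pale-banded wrapped parcel, 100 x 65 x 40 mm; loose bystander, to be left alone; origin: centre of its underside
- stamp: dark wooden hand stamp, upright, 40 mm across, 63 mm tall; loose bystander, to be left alone; origin: centre of its underside
- ink_pad: black ink pad, 60 x 85 x 15 mm; loose bystander, to be left alone; origin: centre of its underside
- tape_roll: brown ring of packing tape lying flat, 84 mm across, 25 mm tall; loose bystander, to be left alone; origin: centre of its underside
- brass_weight: brass check weight with a knob, 36 mm across, 61 mm tall; loose bystander, to be left alone; origin: centre of its underside
- mug: white mug, 76 mm across, 85 mm tall; loose bystander, to be left alone; origin: centre of its underside

How it is judged:
On the way:
1. the leaf is past upright, pushed by the fingers (value of joint leaf above 1.7 rad and contact force between the fingers and register above 0.1 N), for 0.04 s.
At the end, for the whole second after the job is handed in: the leaf lies on the register's -y half within 0.1 rad of flat (joint above 3.04) and still; the register lies flat on the table, at rest, within 40 mm of its starting place; every bystander is within 40 mm of where it stood (value of joint leaf above 3.04 rad and velocity of joint leaf between -0.05 and 0.05 rad/s and linear speed of register below 0.01 m/s and height (world z) of register below 0.006 m and angle between register's own z axis and vertical below 0.03 rad and distance of register from where it was at the start of the episode below 0.04 m and not (distance of violet_parcel from where it was at the start of the episode above 0.04 m) and not (distance of tan_parcel from where it was at the start of the episode above 0.04 m) and not (distance of stamp from where it was at the start of the episode above 0.04 m) and not (distance of ink_pad from where it was at the start of the episode above 0.04 m) and not (distance of tape_roll from where it was at the start of the episode above 0.04 m) and not (distance of brass_weight from where it was at the start of the episode above 0.04 m) and not (distance of mug from where it was at the start of the episode above 0.04 m)); the robot touches nothing.
It fails at once if the register is lifted, tipped or shoved: underside centre above 10 mm, tilted over 0.1 rad, or moved over 40 mm (height (world z) of register above 0.01 m or angle between register's own z axis and vertical above 0.1 rad or distance of register from where it was at the start of the episode above 0.04 m).
It fails at once if the leaf is pinched or forced: more than 38 N of finger contact while it is still being turned (joint below 2.9) (contact force between the fingers and register above 38 N and value of joint leaf below 2.9 rad).
It fails at once if the leaf or register is pressed hard, with more than 80 N (contact force between the fingers and register above 80 N).
It fails at once if a bystander is moved more than 40 mm (distance of any of violet_parcel, tan_parcel, stamp, ink_pad, tape_roll, brass_weight, mug from where it was at the start of the episode above 0.04 m).
It also fails if it takes over 48 s, if anything falls off the work surface, if the arm or the gripper's body presses on something with over 40 N, if the wrist force passes 120 N, or if a joint passes its speed limit or range.

## Working session

There is one attempt and no reset: what is moved stays moved. The work goes in short steps, Python scripts to look and compute and a shell command to move; the robot and the scene stay as the last step left them, time stands still between calls to the robot, and variables do not carry over. Pictures are saved under pics/ and viewed, at most 11 in all, crops included, and the job is handed in when it is done.

```bash
mkdir -p pics; cat > h.py <<'E'
import numpy as np, cv2
from rig import robot, viewer
def cam(n,save=None):
    c=viewer.camera(n)
    if save: cv2.imwrite('pics/'+save,c['frame'][:,:,::-1])
    return c
def cloud(c):
    d=c['depth']; h,w=d.shape; f=h/2/np.tan(np.radians(c['vfov'])/2)
    v,u=np.mgrid[:h,:w]
    P=np.stack([(u-c['cx'])/f*d,-(v-c['cy'])/f*d,-d,np.ones_like(d)],-1)
    W=P@np.linalg.inv(c['extrinsics']).T
    W[d==0]=np.nan
    return W[...,:3]
E
python3 - <<'E'
from h import *
c=cam('top','top.png'); np.savez('top.npz',W=cloud(c),f=c['frame']); print({k:c[k] for k in c if k not in('frame','depth')})
c=cam('scene','scene.png'); np.savez('scene.npz',W=cloud(c),f=c['frame'])
a=cv2.imread('pics/top.png');b=cv2.imread('pics/scene.png')
E

```

```text
{'vfov': 43.99922142935269, 'cx': 279.8483982235043, 'cy': 206.28631199968285, 'extrinsics': array([[-0.0091019 , -0.99984925, -0.01478608, -0.03469905],
       [ 0.98591374, -0.01144266,  0.16686271, -0.57434868],
       [-0.16700674, -0.01305903,  0.98586927, -1.0985804 ],
       [ 0.        ,  0.        ,  0.        ,  1.        ]])}
```

View pics/top.png

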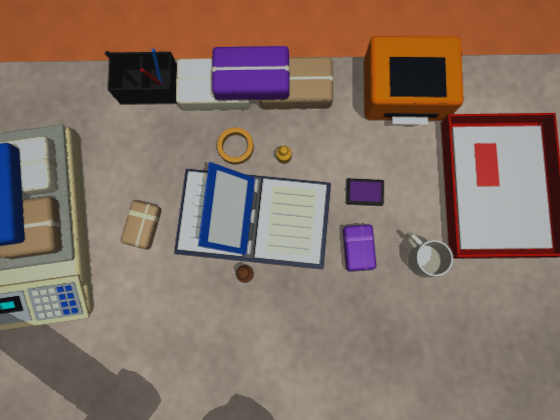

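View pics/scene.png

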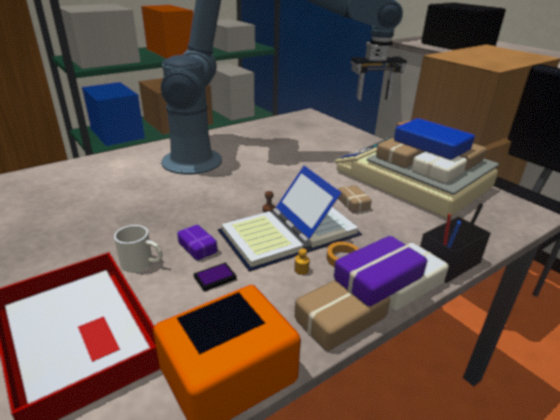

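The top view shows the register at about (253,218), with the leaf's hinge near x≈255 px and its raised outer edge near x≈205–215 px. The tape roll is at (235,145), brass weight (284,153), stamp (245,272), tan parcel (141,224), violet parcel (360,247), ink pad (365,191) and mug (433,258).

```bash
python3 - <<'E'
from h import *
z=np.load('top.npz');W=z['W'];f=z['f'].astype(int)
R,G,B=f[...,0],f[...,1],f[...,2]
m=np.zeros(R.shape,bool);m[150:285,165:340]=1
blue=m&(B>90)&(R<60)&(B-G>40)
P=W[blue];P=P[~np.isnan(P).any(1)];print(len(P))
c=P.mean(0);u,s,vt=np.linalg.svd(P-c,full_matrices=0);print('leaf c',c,'n',vt[2],'res',s/np.sqrt(len(P)))
print('z',np.percentile(P[:,2],[1,5,50,95,99]))
# register: points z 15..30 white paper plus dark covers
reg=m&(W[...,2]>0.015)&(W[...,2]<0.030)
n,l,st,ce=cv2.connectedComponentsWithStats((m&(W[...,2]>.012)).astype(np.uint8))
k=1+np.argmax(st[1:,4]);Q=W[(l==k)][:,:2]
r=cv2.minAreaRect((Q*1000).astype(np.float32));print('reg all',r,cv2.boxPoints(r))
right=reg&(np.arange(560)[None]>258)&(R>120)
q=cv2.minAreaRect((W[right][:,:2]*1000).astype(np.float32));print('right page',q,cv2.boxPoints(q), np.median(W[right][:,2]))
for nm,(u0,v0) in dict(tape=(235,130),brass=(284,150),stamp=(245,271),tan=(141,224),violet=(360,247),pad=(365,191),mug=(433,258)).items(): print(nm,W[v0,u0].round(3))
for p in [(165,210),(170,250),(250,203),(252,240)]: print(p,W[p[0],p[1]])
b=cv2.resize(z['f'][150:285,165:340,::-1],None,fx=4,fy=4,interpolation=2);cv2.imwrite('pics/crop.png',b)
E
```

```text
1512
leaf c [0.56024602 0.07447111 0.0964814 ] n [ 0.08829339  0.78942684 -0.60746156] res [0.0581308  0.05469084 0.0016399 ]
z [0.03229471 0.0358008  0.11617495 0.14464547 0.14660417]
reg all ((564.32568359375, 96.63101959228516), (169.8645782470703, 184.82664489746094), 83.29273223876953) [[462.62506    23.073593 ]
 [646.1867      1.4864502]
 [666.0263    170.18845  ]
 [482.46466   191.77559  ]]
right page ((575.9238891601562, -66.7873764038086), (144.35450744628906, 240.01007080078125), 83.68219757080078) [[ 448.70508  -125.32056 ]
 [ 687.2575   -151.73201 ]
 [ 703.1427     -8.254196]
 [ 464.59027    18.157257]] 0.02283794151037344
tape [0.758 0.062 0.026]
brass [ 0.698 -0.051  0.064]
stamp [0.432 0.035 0.06 ]
tan [0.539 0.268 0.039]
violet [ 0.483 -0.215  0.04 ]
pad [ 0.613 -0.234  0.014]
mug [ 0.46  -0.384  0.001]
(165, 210) [0.64551881 0.10070711 0.14277239]
(170, 250) [ 0.66896667  0.02884473 -0.00146736]
(250, 203) [0.48135292 0.1317036  0.02366321]
(252, 240) [0.47404888 0.04695785 0.04839924]
```

View pics/crop.png

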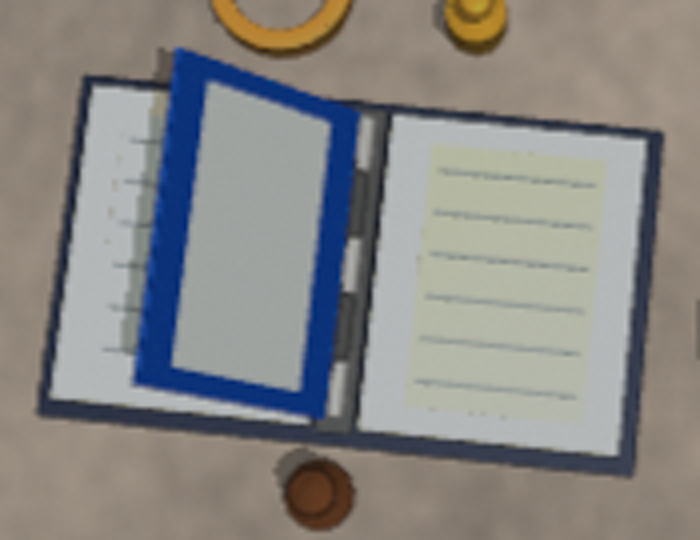

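The crop shows the leaf's hinge near crop x≈350 and its free edge running from about (178,50) to (135,385), leaning over the +y half. From the plane fit, the leaf is at about 0.91 rad, the register's yaw is about -0.11 and the hinge centre is near (0.556, 0.02). First I go up and over, shutting the fingers.

```bash
python3 -c "
from h import *
from scipy.spatial.transform import Rotation as R
s=robot.get_state();print(R.from_rotvec(s['tcp_rot']).as_matrix().round(3),s['wrist_force'],s['time'])"
python3 -m jog '[[[0,0,40],0,1],[[5,-20,75],0,1],[[10,-60,75],0,1],[[20,-98,75],0,1],[[30,-137,75],0,1],[[40,-176,75],0,1],[[50,-215,75],0,1],[[60,-254,75],0,1],[[75,-291,75],0,1],[[95,-325,75],0,1]]' 5
```

```text
[[-0.898  0.439 -0.001]
 [ 0.439  0.898 -0.001]
 [ 0.    -0.002 -1.   ]] [-0.19339474  0.47049828 -0.64834286] 0.1
time: 0.93
position: [0.3799, 0.2571, 0.2541]
tcp_rot: [-0.707, -3.061, -0.0]
wrist_force: [0.2, -0.1, -0.4]
width: 0.0308
grip_force: 0.0
```

```bash
python3 -m jog '[[[35,-15,0],0.12,1],[[70,-30,0],0.24,1],[[105,-45,0],0.34,1],[[140,-60,0],0.34,1],[[170,-75,0],0.34,1],[[193,-85,-10],0.34,1],[[193,-85,-50],0.34,1],[[193,-85,-90],0.34,1],[[193,-85,-130],0.34,1],[[193,-85,-150],0.34,1]]'
```

```text
time: 1.77
position: [0.5699, 0.1733, 0.0982]
tcp_rot: [-0.18, -3.128, 0.002]
wrist_force: [-0.7, 0.4, -0.6]
width: 0.0003
grip_force: 0.0
```

```bash
python3 -m jog '[[[-1,-12,0],0,1],[[-3,-24,0],0,1],[[-4,-36,0],0,1],[[-5,-48,0],0,1],[[-7,-60,0],0,1],[[-7,-60,0],0,1]]'; python3 -c "
from h import *
cam('scene','s2.png')"
```

```text
time: 2.27
position: [0.5681, 0.1118, 0.1069]
tcp_rot: [0.184, 3.132, 0.0]
wrist_force: [-0.5, -0.6, 0.0]
width: 0.0005
grip_force: 0.0
```

View pics/s2.png

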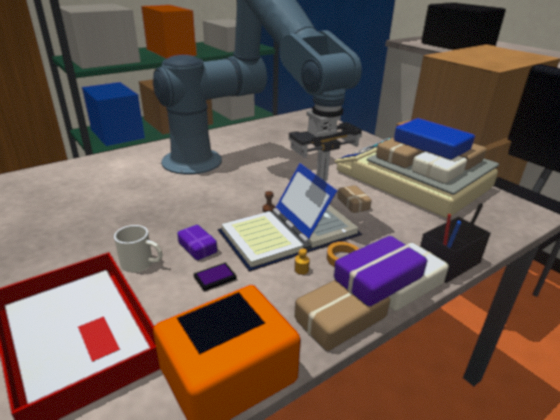

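The finger is behind the leaf at about (325,165), with the leaf edge near (305,170). I keep pushing toward -y.

```bash
python3 -m jog '[[[-1,-10,0],0,1],[[-2,-20,0],0,1],[[-3,-30,0],0,1],[[-4,-40,0],0,1],[[-6,-50,0],0,1],[[-7,-60,0],0,1],[[-8,-70,0],0,1],[[-9,-80,0],0,1],[[-10,-90,0],0,1]]'; python3 -c "
from h import *
cam('scene','s3.png')"
```

```text
time: 3.07
position: [0.5559, 0.023, 0.1038]
tcp_rot: [-0.181, -3.135, -0.0]
wrist_force: [0.3, 2.3, -1.2]
width: 0.0005
grip_force: 0.9
```

View pics/s3.png

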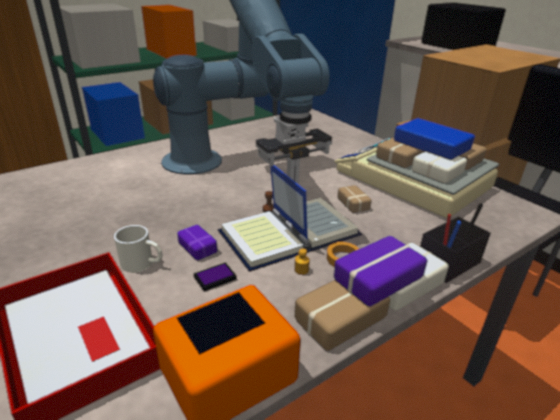

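The leaf is almost upright, its edge near (275,170), the register looks unmoved, and the push is 2.3 N. Now on past upright and along the arc.

```bash
python3 -m jog '[[[-1,-10,0],0,1],[[-2,-20,0],0,1],[[-3,-30,0],0,1],[[-4,-40,0],0,1],[[-6,-50,0],0,1],[[-7,-60,0],0,1],[[-8,-70,-2],0,1],[[-9,-80,-10],0,1],[[-10,-90,-20],0,1]]'
```

```text
time: 3.87
position: [0.5473, -0.0677, 0.0847]
tcp_rot: [0.18, 3.134, -0.002]
wrist_force: [0.6, -0.6, 0.4]
width: 0.0005
grip_force: 0.5
```

```bash
python3 -m jog '[[[-1,-5,-8],0,1],[[-1,-9,-16],0,1],[[-2,-12,-24],0,1],[[-2,-14,-32],0,1],[[-2,-15,-38],0,1],[[-2,-15,-42],0,1],[[-2,-15,-42],0,1]]'; python3 -c "
from h import *
cam('scene','s4.png')"
```

```text
time: 4.45
position: [0.5438, -0.0806, 0.0411]
tcp_rot: [-0.18, -3.134, -0.001]
wrist_force: [0.6, -0.2, 0.3]
width: 0.0004
grip_force: 0.0
```

View pics/s4.png

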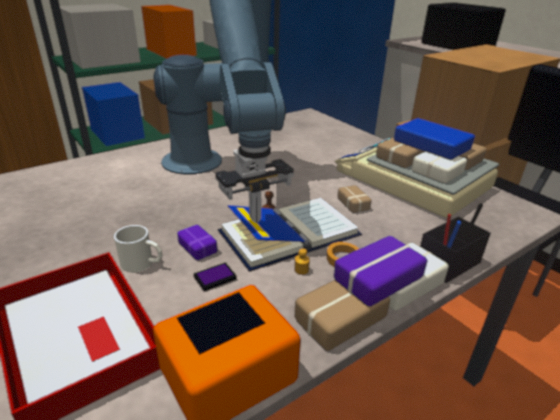

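The leaf is well past upright (stripe near (250,225)) with the fingers at about (262,200), now nearly flat. I press gently down.

```bash
python3 -m jog '[[[0,0,-3],0,1],[[0,0,-6],0,1],[[0,0,-9],0,1],[[0,0,-11],0,1],[[0,0,-12],0,1],[[0,0,-12],0,1]]'; python3 - <<'E'
from h import *
for n in('top','scene'):
    c=cam(n,n+'5.png');W=cloud(c);f=c['frame'].astype(int);R,G,B=f[...,0],f[...,1],f[...,2]
    a,b=np.nan_to_num(W[...,0]),np.nan_to_num(W[...,1])
    m=(((B>70)&(R<60)&(B-G>35))|((R>150)&(G>130)&(B<60)))&(a>.42)&(a<.68)&(b<.02)&(b>-.19)
    P=W[m];C=P.mean(0);vt=np.linalg.svd(P-C,full_matrices=0)[2];print(n,len(P),C,vt[2],np.percentile(P[:,2],[2,50,98]))
a=cv2.imread('pics/top5.png')[140:290,160:350];b=cv2.imread('pics/scene5.png')[140:290,190:380]
cv2.imwrite('pics/b5.png',cv2.resize(np.hstack([a,b]),None,fx=2,fy=2))
E
```

```text
time: 5.0
position: [0.5444, -0.081, 0.0301]
tcp_rot: [-0.18, -3.136, -0.0]
wrist_force: [-0.3, 0.5, -1.1]
width: 0.0004
grip_force: 0.0
top 88 [ 0.55799269 -0.06202549  0.07098858] [-0.7882734   0.59831761 -0.14367006] [0.02826316 0.03665975 0.35401608]
scene 1239 [ 0.56459384 -0.05376942  0.04830972] [-0.02553486 -0.24212674 -0.96990856] [0.03154784 0.04689527 0.0674338 ]
```

View pics/b5.png

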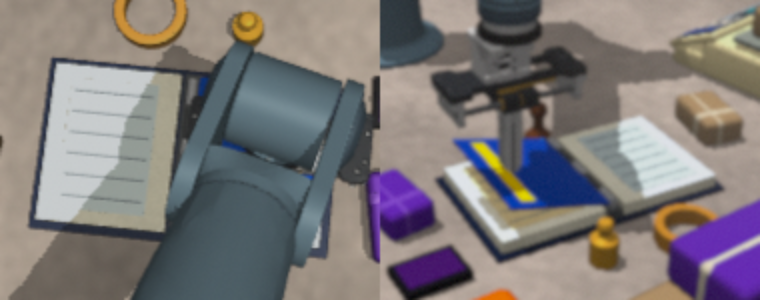

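The leaf is at roughly 2.9 rad, still about 0.24 rad off flat, yet the TCP reads 0.030 m high. I check where the tip is against the leaf.

```bash
python3 - <<'E'
from h import *
c=cam('scene','s6.png');W=cloud(c)
f=210/np.tan(np.radians(c['vfov'])/2)
def pr(p):
    q=c['extrinsics']@np.r_[p,1];return (round(c['cx']+f*q[0]/-q[2],1),round(c['cy']+f*q[1]/q[2],1))
p=robot.get_state()['position'];print(p,'tcp px',pr(p),'+25mm',pr(np.array(p)+[0,0,.025]))
for th in (2.9,3.14):
    h=np.array([.556,.02,.026]);y=np.array([.111,.994,0]);x=np.array([.994,-.111,0])
    e=h+.15*(np.cos(th)*y+np.sin(th)*np.array([0,0,1]));print(th,pr(e+.0875*x),pr(e-.0875*x))
print('hinge ends',pr(h+.0875*x),pr(h-.0875*x))
cv2.imwrite('pics/b6.png',cv2.resize(cv2.imread('pics/s6.png')[180:265,200:320],None,fx=6,fy=6,interpolation=2))
for u,v in [(253,215),(256,218),(257,222),(257,226),(262,215),(245,225),(270,230)]: print((u,v),c['frame'][v,u],W[v,u].round(3))
E
```

```text
[ 0.54435874 -0.08093993  0.03022331] tcp px (np.float64(255.1), np.float64(233.0)) +25mm (np.float64(255.0), np.float64(224.9))
2.9 (np.float64(254.8), np.float64(245.6)) (np.float64(225.4), np.float64(210.8))
3.14 (np.float64(253.3), np.float64(258.3)) (np.float64(224.4), np.float64(222.6))
hinge ends (np.float64(306.8), np.float64(241.6)) (np.float64(273.6), np.float64(209.5))
(253, 215) [95 94 93] [ 0.553 -0.092  0.093]
(256, 218) [73 72 72] [ 0.55  -0.082  0.08 ]
(257, 222) [78 77 76] [ 0.554 -0.081  0.07 ]
(257, 226) [60 63 93] [ 0.552 -0.08   0.056]
(262, 215) [ 31  68 168] [ 0.501 -0.031  0.045]
(245, 225) [ 46  55 107] [ 0.542 -0.109  0.064]
(270, 230) [ 13  41 108] [ 0.579 -0.059  0.051]
```

View pics/b6.png

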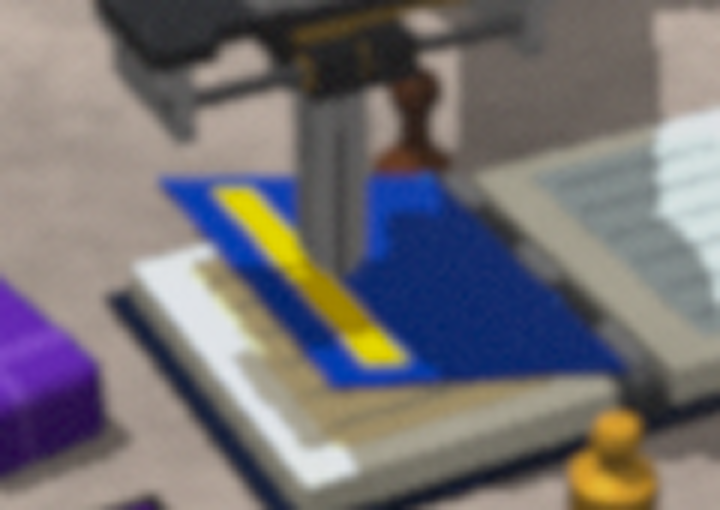

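The visible finger ends on the leaf at about crop (335,275), i.e. z≈0.055, while the reported TCP is 0.030. I raise it and compare with the tip in free space.

```bash
python3 -m jog '[[[0,0,5],0,1],[[0,0,10],0,1],[[0,0,20],0,1],[[0,0,35],0,1],[[0,0,50],0,1],[[0,0,60],0,1],[[0,0,60],0,1]]'; python3 - <<'E'
from h import *
c=cam('scene','s7.png');W=cloud(c)
f=210/np.tan(np.radians(c['vfov'])/2)
def pr(p):
    q=c['extrinsics']@np.r_[p,1];return (round(c['cx']+f*q[0]/-q[2],1),round(c['cy']+f*q[1]/q[2],1))
p=robot.get_state()['position'];print(p,'tcp px',pr(p))
fr=c['frame'].astype(int);R,G,B=fr[...,0],fr[...,1],fr[...,2]
a,b=np.nan_to_num(W[...,0]),np.nan_to_num(W[...,1])
m=(B>70)&(R<60)&(B-G>35)&(a>.42)&(a<.68)&(b<.02)&(b>-.19)
P=W[m];C=P.mean(0);vt=np.linalg.svd(P-C,full_matrices=0)[2];print(len(P),C,vt[2],np.percentile(P[:,2],[2,50,98]))
cv2.imwrite('pics/b7.png',cv2.resize(cv2.imread('pics/s7.png')[160:265,200:320],None,fx=5,fy=5,interpolation=2))
E
```

```text
time: 5.73
position: [0.5466, -0.0818, 0.0938]
tcp_rot: [0.18, 3.131, -0.003]
wrist_force: [0.2, -0.6, 0.3]
width: 0.0006
grip_force: 0.0
[ 0.54568476 -0.08144728  0.09215151] tcp px (np.float64(255.1), np.float64(212.8))
1275 [ 0.55928969 -0.0500747   0.04750483] [0.02672556 0.23992253 0.9704241 ] [0.03142838 0.04686896 0.06742177]
```

View pics/b7.png

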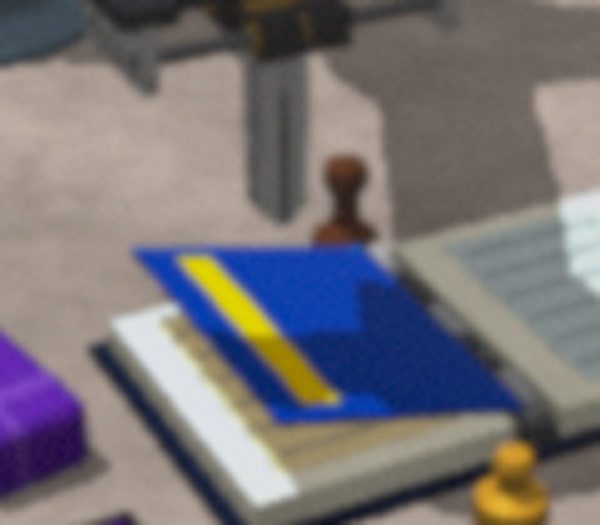

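The tip appears at (256,204) against a predicted (255,213), so the fingers end about 25 mm above the reported TCP. The leaf is at about 2.9 rad. I press on down, watching the force.

```bash
python3 -m jog '[[[0,-10,-10],0,1],[[0,-10,-30],0,1],[[0,-10,-50],0,1],[[0,-10,-58],0,1],[[0,-10,-63],0,1],[[0,-10,-68],0,1],[[0,-10,-72],0,1],[[0,-10,-76],0,1],[[0,-10,-79],0,1],[[0,-10,-79],0,1]]'
```

```text
time: 6.62
position: [0.5447, -0.0911, 0.0112]
tcp_rot: [0.18, 3.136, -0.0]
wrist_force: [-0.2, 0.1, -0.5]
width: 0.0005
grip_force: 0.0
```

```bash
python3 -m jog '[[[0,0,-2],0,1],[[0,0,-4],0,1],[[0,0,-4],0,1]]'
```

```text
time: 6.87
position: [0.5447, -0.0911, 0.0073]
tcp_rot: [0.18, 3.136, -0.0]
wrist_force: [0.4, 0.2, -0.4]
width: 0.0005
grip_force: 0.0
```

```bash
python3 -m jog '[[[0,0,-1],0,1],[[0,0,-2],0,1],[[0,0,-2],0,1]]'
```

```text
time: 7.12
position: [0.5446, -0.091, 0.0053]
tcp_rot: [0.18, 3.136, -0.0]
wrist_force: [-0.9, -0.2, 0.3]
width: 0.0004
grip_force: 0.0
```

```bash
python3 - <<'E'
from h import *
c=cam('scene','s8.png');W=cloud(c)
fr=c['frame'].astype(int);R,G,B=fr[...,0],fr[...,1],fr[...,2]
a,b=np.nan_to_num(W[...,0]),np.nan_to_num(W[...,1])
m=(B>70)&(R<60)&(B-G>35)&(a>.42)&(a<.68)&(b<.02)&(b>-.19)
P=W[m];C=P.mean(0);vt=np.linalg.svd(P-C,full_matrices=0)[2];print(len(P),C,vt[2],np.percentile(P[:,2],[2,50,98]))
cv2.imwrite('pics/b8.png',cv2.resize(cv2.imread('pics/s8.png')[160:265,200:320],None,fx=5,fy=5,interpolation=2))
E
```

```text
1431 [ 0.56452218 -0.050274    0.03117985] [-0.00282669 -0.0251054  -0.99968081] [0.02810127 0.0311218  0.0345529 ]
```

View pics/b8.png

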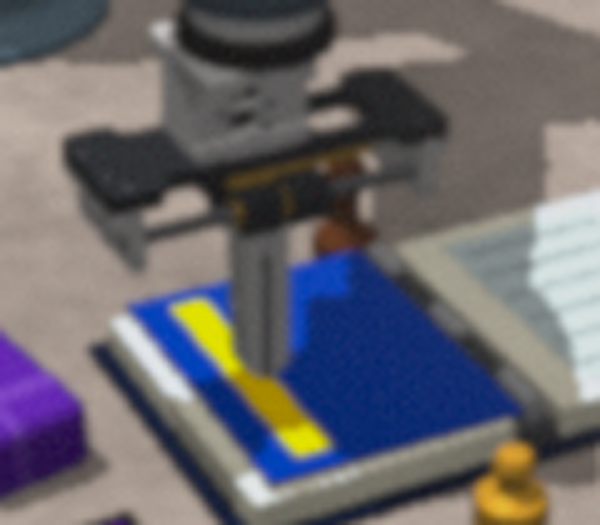

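The leaf is within about 0.025 rad of flat, tip at (262,370) in the crop. One last light press until force shows.

```bash
python3 -m jog '[[[0,0,-1],0,1],[[0,0,-2],0,1],[[0,0,-2],0,1]]'
```

```text
time: 7.42
position: [0.5445, -0.091, 0.0032]
tcp_rot: [-0.18, -3.136, -0.0]
wrist_force: [0.1, 0.7, -0.2]
width: 0.0006
grip_force: 0.0
```

```bash
python3 -m jog '[[[0,0,-1],0,1],[[0,0,-1],0,1]]'
```

```text
time: 7.58
position: [0.5445, -0.091, 0.0022]
tcp_rot: [-0.18, -3.136, -0.0]
wrist_force: [0.5, -0.5, -0.2]
width: 0.0003
grip_force: 0.0
```

Now near flat; rise clear and measure.

```bash
python3 -m jog '[[[0,0,10],0,1],[[0,0,35],0,1],[[0,0,70],0,1],[[0,0,110],0,1],[[0,0,150],0,1],[[-30,20,180],0,1],[[-60,40,190],0,1],[[-90,70,190],0,1],[[-110,100,190],0,1],[[-110,100,190],0,1]]'; python3 - <<'E'
from h import *
c=cam('scene','s9.png');W=cloud(c)
fr=c['frame'].astype(int);R,G,B=fr[...,0],fr[...,1],fr[...,2]
a,b=np.nan_to_num(W[...,0]),np.nan_to_num(W[...,1])
m=(B>70)&(R<60)&(B-G>35)&(a>.42)&(a<.68)&(b<.02)&(b>-.19)
P=W[m];C=P.mean(0);vt=np.linalg.svd(P-C,full_matrices=0)[2];print(len(P),C,vt[2],np.percentile(P[:,2],[2,50,98]),robot.get_state()['position'])
E
```

```text
time: 8.42
position: [0.4317, 0.0125, 0.193]
tcp_rot: [0.175, 3.136, 0.002]
wrist_force: [-0.4, -0.7, 0.6]
width: 0.0007
grip_force: 0.0
1612 [ 0.55731467 -0.05080948  0.02929042] [9.71529694e-04 1.66060118e-04 9.99999514e-01] [0.0268374  0.02932665 0.0316953 ] [0.43331436 0.01073049 0.1931661 ]
```

View pics/s9.png

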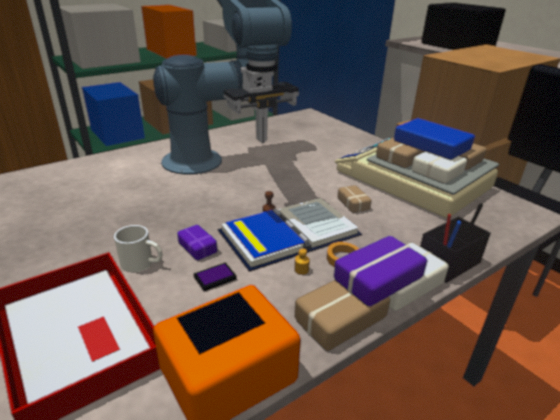

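The leaf lies flat at (262,235) with its normal vertical, everything else is in place, and the gripper is clear at (262,130).

```bash
python3 -m jog '[[[0,0,0],0,1],[[0,0,0],0,1],[[0,0,0],0,1]]' >/dev/null; python3 -c "
from rig import robot
print(robot.sign_off())"
```

```text
the job is handed in; nothing more can be done
None
```

The blue leaf is turned over and measured flat on the -y half (leaf normal vertical to about 0.001 rad), the register and bystanders look unmoved in the last picture, the arm is clear, and the job is handed in; no verdict came back.

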